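# Fold down the lids of a vial block with a fingertip stroke

## Robot

A 6-joint arm with a two-finger parallel gripper is mounted at the origin on the work surface. World frame = base frame: x ahead of the robot, y to its left, z up, the work surface at z = 0. Lengths are in m, angles in rad, forces in N, time in s.
With the tool pointing down it reaches from about 0.25 to 0.725 m from the base axis. Payload 9.7 kg.
Tool frame: the origin (TCP) lies midway between the tips of the shut fingers; the grasp point (between the pads) lies 19 mm behind it; x points along the fingers, y is the direction in which the jaws open and shut, and the axes are right-handed (so a half turn about x gives the same grasp; the last joint's range is limited). The gripper opens to 85 mm and grips with 20 to 120 N. Pads are 22 mm wide; open, the fingers measure 114 mm over their backs; the gripper's body (76 mm by 85 mm) begins 54 mm behind the grasp point. The pads swing forward as they close: fully open they stand 13 mm farther back than shut.
Start: joints at [1.144, 0.087, 0.176, 1.66, 0, 1.571], TCP at [0.228, 0.501, 0.231] pointing down, gripper open.
Joint ranges: [-3.13, 3.13], [-0.85, 1.81], [-1.15, 1.24], [-2.2, 2.28], [-1.44, 1.52], [-3.14, 3.14]. Speed limits (rad/s): [2.22, 2.22, 2.57, 3.14, 3.14, 3.14].

## Interface

Orientations are given as a unit quaternion [x, y, z, w].
In Python, from plant import manip, viewer, order gives the robot as it stands. The module is installed in compiled form; this text tells all that it offers.
- The arm moves only by the shell command python3 -m handwheel 'ROWS' [FORCE]. ROWS is JSON, one flat list of numbers, 5 for each row, row after row: the opening, from -1 (shut) to 1 (fully open), then the shift along the tool's x, y, z in units of 0.5 m (1.0 is 0.5 m), then the turn about the tool's x in units of 120 degrees (1.0 is 120 degrees). A call has exactly 10 rows; each row shifts and turns the commanded pose from where the row before left it, along the tool's axes as they then stand; what a row does not reach is not made up. A row lasts 1/8 s, in which the tool goes at most 62.5 mm and 10.7 degrees, less where a joint would pass 70% of its speed; a pose out of reach is approached as far as the arm can. A call with a number of a shift or a turn outside -1 to 1 is refused whole. A call with a gripper value outside its range is refused whole. The fingers move at their own pace and stop on an object; FORCE is the grip in N (left out, the last holds). Time passes only in rows, so rows that do not move let the fingers close, or fill a call up. It gives the time, the measured TCP pose, the force and the opening at its end, in the units of the state.
- manip.get_state(): the state, without advancing time (a new reading comes with each control period).
- viewer.snapshot(name): name is "scene" or "top" or "wrist"; returns the picture (400x640x3 uint8, red, green, blue); there is no depth.
- viewer.camera_info(name): a dict with "fx", "fy", "cx", "cy" (pixels), "view" (4x4, takes a point from world to camera coordinates); the wrist camera has in their place "mount" (4x4, takes a point from camera to tool coordinates, whose origin is the TCP and whose axes are the tool frame's). Camera axes: x right, y down, z forward; pixel columns grow to the right and rows downward; lengths in m; the calibration is good to about 2 mm. A picture is of the moment at which its call begins: read the wrist's pose just before it. camera_info takes no time and is no camera call.
- order.sign_off(): hands the job in, once; it reports no verdict.
Trained networks look in the newest picture that a camera, given by its name, has taken for a name from the list of things; names that differ only in an ending like _2 or _b are one class to them, and where a whole thing is asked for, a point or a joint stands for the part that bears it (a point fixed in the world has none). Each returns a list of dicts, best first, with "confidence" (0 to 1); they miss things now and then, are a little off and sometimes report something else, mostly with a low value. They report only what shows in the picture. A call takes as long as a camera call. They do not tell look-alikes from the thing itself.
- viewer.look_for(target, camera): "position" ([x, y, z] in m, in world coordinates, good to about 4 mm: the middle of the surface that is visible of it).
- viewer.outline_of(target, camera): "mask" (400x640 bool, what is visible of it).
- viewer.tip_of(target, camera): "position" ([x, y, z] in m, in world coordinates, good to about 4 mm: a listed point, or the origin of a listed thing).
The state is a dict: "clock": time; "joints": joint angles; "joint_vel": joint speeds; "tau": joint torques, N m; "tcp_pos": TCP position; "tcp_rot": TCP orientation; "ft_force": force on the tool from outside, world axes, zero at the start; "torque": the same for the moment, N m; "gripper_width": opening from 0.0 (shut) to 1.0 (fully open).
Only numpy, scipy, OpenCV 4.12 (cv2) and the standard library are available. Lean on these libraries where they do the work, as an engineer would, in place of code of your own. Each camera call takes 0.05 s, during which the arm holds its last target.

## Task

The samples in the aluminium vial block must not stand in the light: run your shut fingertips lightly along the middle of the row of amber lids, from the green end to the other, so that each lid folds down flat in turn, first to last. Only touch the lids: do not grasp or lift anything, press hard or shove the block out of its place, and leave the vials and everything else on the bench alone. Finish clear of everything.

Things in the scene. Friction and masses are not known exactly. Their poses are not given: they have to be found in the camera images.
- block: aluminium vial block loose on the bench, 44 mm wide (x), 224 mm long (y), 0.98 kg, origin on the bench under the middle of its row of four amber lids, z up; body 36 mm high, side rails 40 mm. The row runs along its +y. A green band marks the -y end, where the row starts; the block reaches 24 mm beyond the first hinge there. Pushed with more than about 5 N it may slide.
- row_start (a point): point on the centre line at the hinge of the first lid (green end), 43 mm above the bench = height of the upper face of the shut lids; hinge axes lie 1.5 mm lower. Its axes are the block's
- row_end (a point): point on the centre line at the free edge of the last lid when shut, about 43 mm above the bench; the row runs 192 mm from row_start to here
- lid1 (a joint): angle of lid 1 (rad): 0 flat, 1.57 upright, at most 1.95; pressed, down to -0.05 (2 mm below flush). Plate 30 mm wide, 44 long, 3 thick. Hinge across the row at its edge nearer the green end; the free edge swings up towards the green end, so a finger coming from there meets its outer face and folds it down. Stiff hinge (0.005 N m), stays where left. Lids 2 to 4 follow 48 mm apart
- lid2 (a joint): lid 2 from the green end, hinge 48 mm along the row from row_start: built and read like lid 1
- lid3 (a joint): lid 3 from the green end, hinge 96 mm along the row from row_start: built and read like lid 1
- lid4 (a joint): lid 4 from the green end, hinge 144 mm along the row from row_start: built and read like lid 1
- vial_a: a small amber sample vial, 26 mm across, 59 mm tall, white cap, standing on the bench beside the block on its near side (in the block's -x), 75 to 90 mm from the block's centre line; a bystander, origin at its underside's centre
- vial_b: the same kind of vial with a blue cap, on the block's far side (its +x), 75 to 90 mm from the centre line; a bystander, origin at its underside's centre
- beaker: empty glass beaker, 68 mm across, 90 mm tall; a bystander, origin at its underside's centre
- reagent: amber bottle, 60 mm across, 120 mm tall; a bystander, origin at its underside's centre
- jar: white jar with red cap, 60 mm across, 70 mm tall; a bystander, origin at its underside's centre
- weight: brass balance weight, 32 mm across, 44 mm tall; a bystander, origin at its underside's centre
Things that resemble listed ones, but are neither listed nor needed, are in the scene too. Of the things that look like the block, the largest one is meant.

How it is judged:
By the outcome, as a careful person would: the job done as asked, in the order asked, and still so for the second after the job is handed in, with the robot touching nothing.
It also fails if it takes over 38 s, if anything falls off the work surface, if the arm or the gripper's body presses on something with over 40 N, if the wrist force passes 120 N, or if a joint passes its speed limit or range.

## Working session

There is one attempt and no reset: what is moved stays moved. The work goes in short steps, Python scripts to look and compute and a shell command to move; the robot and the scene stay as the last step left them, time stands still between calls to the robot, and variables do not carry over. Pictures are saved under pics/ and viewed, and the job is handed in when it is done.

```bash
mkdir -p pics
python3 - <<'E'
from plant import manip, viewer, order
import cv2, numpy as np
s=manip.get_state(); print({k:np.round(v,3).tolist() for k,v in s.items()})
for n in ["scene","top","wrist"]:
    im=viewer.snapshot(n); cv2.imwrite(f"pics/{n}0.png",im[:,:,::-1])
    i=viewer.camera_info(n); print(n,{k:np.round(v,4).tolist() for k,v in i.items()})
E
```

```text
{'clock': 0.0, 'joints': [1.144, 0.087, 0.175, 1.66, 0.0, 1.571], 'joint_vel': [0.0, 0.0, 0.001, 0.001, -0.001, -0.0], 'tau': [-0.003, -52.039, 46.48, 0.016, -0.0, 0.0], 'tcp_pos': [0.228, 0.5, 0.231], 'tcp_rot': [0.149, 0.691, -0.15, 0.691], 'ft_force': [0.194, -0.231, 0.101], 'torque': [-0.054, 0.016, 0.02], 'gripper_width': 0.997}
scene {'fx': 369.7551, 'fy': 369.7551, 'cx': 322.9378, 'cy': 201.5506, 'view': [[-0.4575, 0.8892, 0.0034, 0.2199], [0.6843, 0.3544, -0.6373, -0.3311], [-0.5679, -0.2893, -0.7706, 1.2091], [0.0, 0.0, 0.0, 1.0]]}
top {'fx': 369.2598, 'fy': 369.2598, 'cx': 319.3767, 'cy': 197.813, 'view': [[-0.0237, -0.9997, -0.0096, 0.0191], [-0.9945, 0.0245, -0.1016, 0.5189], [0.1018, 0.0071, -0.9948, 1.0909], [0.0, 0.0, 0.0, 1.0]]}
wrist {'fx': 284.8068, 'fy': 284.8068, 'cx': 320.436, 'cy': 195.5798, 'mount': [[0.0022, -0.3234, 0.9463, -0.143], [1.0, 0.0002, -0.0023, -0.0008], [0.0006, 0.9463, 0.3234, -0.0833], [0.0, 0.0, 0.0, 1.0]]}
```

View pics/scene0.png

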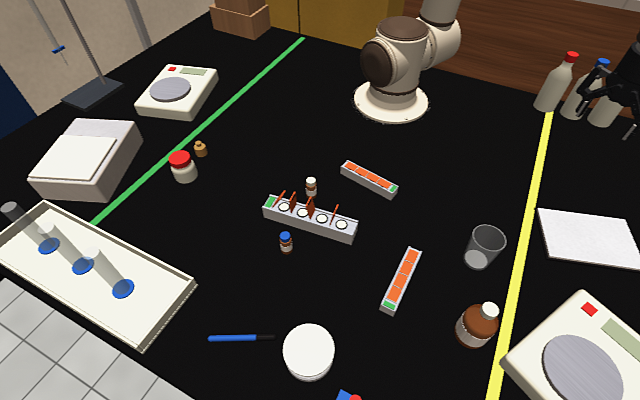

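View pics/top0.png

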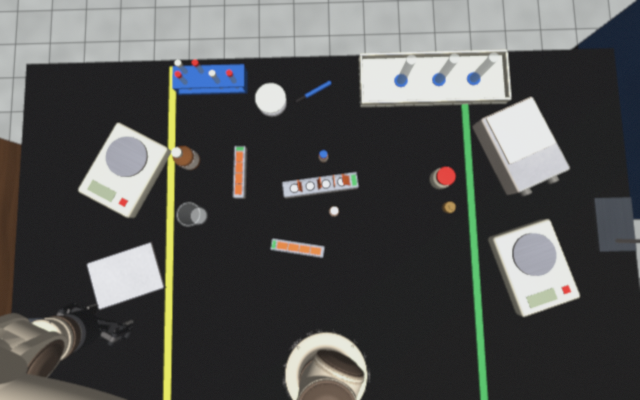

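View pics/wrist0.png

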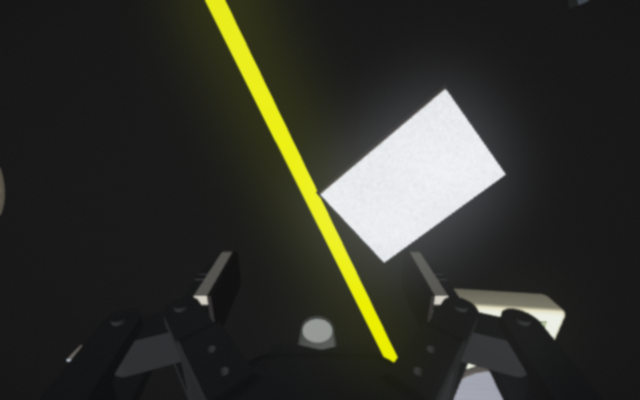

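Candidates for the block in the top picture are (320,184), about 75 px long with open lids and a green band at its right end, and two shorter ones at (239,172) and (297,248), about 52 px. The first is the largest, so it fits. I'll confirm it in a crop and measure.

Run:
```python
from plant import manip, viewer, order
import cv2, numpy as np
t=cv2.imread('pics/top0.png')[150:230,265:375]; s=cv2.imread('pics/scene0.png')[160:260,240:380]
a=cv2.resize(t,None,fx=5,fy=5,interpolation=cv2.INTER_CUBIC); b=cv2.resize(s,None,fx=5,fy=5,interpolation=cv2.INTER_CUBIC)
cv2.imwrite('pics/ct.png',a); cv2.imwrite('pics/cs.png',b)
for c in ["top","scene"]:
  for n in ["block","row_start","row_end","vial_a","vial_b"]:
    print(c,n,[(np.round(d["position"],4).tolist(),round(d["confidence"],2)) for d in viewer.tip_of(n,c)])
```

```text
top block [([0.5992, 0.2504, -0.0009], 0.87), ([0.5563, 0.0128, 0.0008], 0.55)]
top row_start [([0.6683, 0.2481, 0.0309], 0.98), ([0.3809, 0.1339, 0.0316], 0.92), ([0.5689, -0.0827, 0.0432], 0.76), ([0.5492, 0.1024, 0.0414], 0.67)]
top row_end [([0.3554, 0.0063, 0.0301], 0.96), ([0.5316, 0.2509, 0.0279], 0.66), ([0.5457, 0.1066, 0.0444], 0.61)]
top vial_a [([0.6526, -0.0062, -0.0011], 0.66), ([0.4771, -0.0344, -0.0041], 0.51)]
top vial_b [([0.6526, -0.0062, -0.0011], 0.66), ([0.4771, -0.0344, -0.0041], 0.51)]
scene block [([0.6019, 0.2508, 0.0004], 0.74), ([0.5636, 0.009, 0.0033], 0.73), ([0.3661, 0.067, -0.0012], 0.61)]
scene row_start [([0.5687, -0.0808, 0.0399], 0.83), ([0.3773, 0.1364, 0.0279], 0.8), ([0.6664, 0.2456, 0.0294], 0.74)]
scene row_end [([0.5528, 0.1085, 0.0426], 0.94), ([0.5336, 0.2535, 0.0315], 0.62), ([0.5639, 0.0112, 0.0007], 0.57), ([0.3592, 0.0036, 0.0299], 0.56)]
scene vial_a [([0.6524, -0.0101, -0.0046], 0.49), ([0.4784, -0.035, -0.0023], 0.46)]
scene vial_b [([0.6524, -0.0101, -0.0046], 0.49), ([0.4784, -0.035, -0.0023], 0.46)]
```

```bash
ls pics
```

```text
cs.png
ct.png
scene0.png
top0.png
wrist0.png
```

View pics/cs.png

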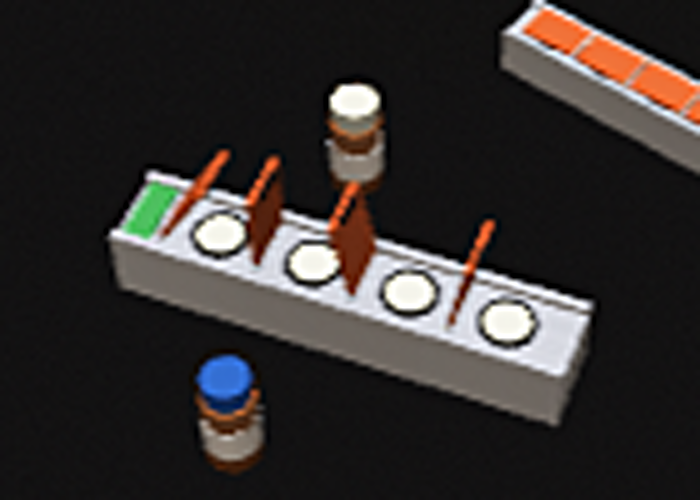

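View pics/ct.png

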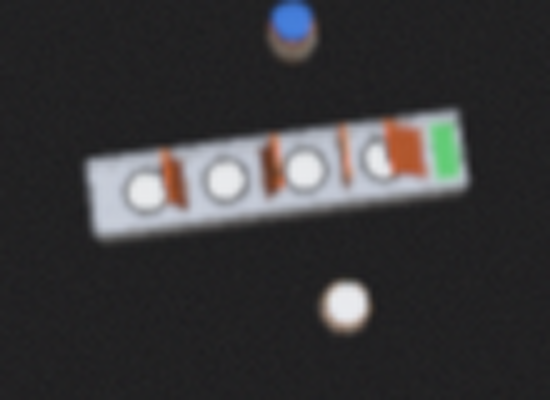

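The crop confirms it: the block at top (320,184) has the green band at the right (-y) end, four open lids, the white-capped vial near and the blue-capped one far.

```bash
cat > h.py <<'E'
import numpy as np
from scipy.spatial.transform import Rotation as R
def ray(i,u,v,z):
    V=np.array(i["view"]);d=V[:3,:3].T@np.array([(u-i["cx"])/i["fx"],(v-i["cy"])/i["fy"],1]);o=-V[:3,:3].T@V[:3,3]
    return o+d*(z-o[2])/d[2]
E
python3 - <<'E'
from h import *
from plant import manip, viewer
i=viewer.camera_info("top")
def rep(n,P):
    P=np.array(P); # order green+x? ends
    g=(P[0]+P[1])/2; e=(P[2]+P[3])/2; L=np.linalg.norm(e-g)
    print(n,P[:,:2].round(4).tolist(),'mid',((g+e)/2).round(4),'len',L.round(4),'ang',np.degrees(np.arctan2(-(e-g)[0],(e-g)[1])).round(2))
rep('top',[ray(i,x/5+265,y/5+150,0.04) for x,y in [(460,110),(468,188),(97,238),(87,158)]])
i=viewer.camera_info("scene")
rep('scene',[ray(i,x/5+240,y/5+160,0.04) for x,y in [(110,235),(150,172),(593,303),(562,375)]])
s=manip.get_state(); M=R.from_quat(s["tcp_rot"]).as_matrix(); print(M.round(3))
E
```

```text
top [[0.5931, -0.1085], [0.5457, -0.1117], [0.5211, 0.1111], [0.5696, 0.1164]] mid [0.5573 0.0018 0.04  ] len 0.2252 ang 6.14
scene [[0.5935, -0.1036], [0.5517, -0.1079], [0.5254, 0.1147], [0.5683, 0.1185]] mid [0.5597 0.0054 0.04  ] len 0.2238 ang 6.6
[[-0.     0.414  0.91 ]
 [ 0.     0.91  -0.414]
 [-1.     0.    -0.   ]]
```

Both cameras agree on the pose: row start ≈ (0.568,-0.083), row direction ≈ (-0.108,0.994). I'll turn so that the jaws lie across the row (+59.3°), shut the gripper and travel.

```bash
python3 -m handwheel '[-1,0,0,0,0.0824, -1,0,0,0,0.0824, -1,0,0,0,0.0824, -1,0,0,0,0.0824, -1,0,0,0,0.0824, -1,0,0,0,0.0824, -1,0,0.04,0.096,0, -1,0,0.04,0.096,0, -1,0,0.04,0.096,0, -1,0,0.04,0.096,0]' 20
```

```text
clock: 1.9
tcp_pos: [0.3285, 0.317, 0.2314]
tcp_rot: [0.472, 0.526, -0.472, 0.526]
ft_force: [0.5, 0.5, 0.2]
gripper_width: 0.003
```

```bash
python3 -m handwheel '[-1,0,0.04,0.096,0, -1,0,0.04,0.096,0, -1,0,0.04,0.096,0, -1,0,0.04,0.096,0, -1,0,0.04,0.096,0, -1,0,0.04,0.096,0, -1,0,0.04,0.096,0, -1,0,0.04,0.096,0, -1,0,0,0.05,0, -1,0,0,0,0]' 20
python3 - <<'E'
from h import *
from plant import manip, viewer
import cv2
s=manip.get_state(); print(s["clock"],s["tcp_pos"],s["tcp_rot"],s["ft_force"],s["gripper_width"]);print(R.from_quat(s["tcp_rot"]).as_matrix().round(4))
cv2.imwrite('pics/w1.png',viewer.snapshot("wrist")[:,:,::-1])
for n in ["row_start","row_end"]: print(n,[(np.round(d["position"],4).tolist(),round(d["confidence"],2)) for d in viewer.tip_of(n,"wrist")])
E
```

```text
clock: 3.15
tcp_pos: [0.5314, -0.0723, 0.2309]
tcp_rot: [0.473, 0.526, -0.473, 0.526]
ft_force: [1.1, 0.2, -0.0]
gripper_width: 0.0
3.15 [ 0.53143846 -0.0723048   0.23092201] [ 0.47271608  0.5259155  -0.47300803  0.52556236] [ 1.07310824  0.21509353 -0.00888935] 0.00048388311473904737
[[-6.000e-04  9.944e-01  1.056e-01]
 [ 0.000e+00  1.056e-01 -9.944e-01]
 [-1.000e+00 -6.000e-04 -1.000e-04]]
row_start [([0.5674, -0.0858, 0.0463], 0.6)]
row_end [([0.3573, 0.005, 0.0312], 0.61)]
```

View pics/w1.png

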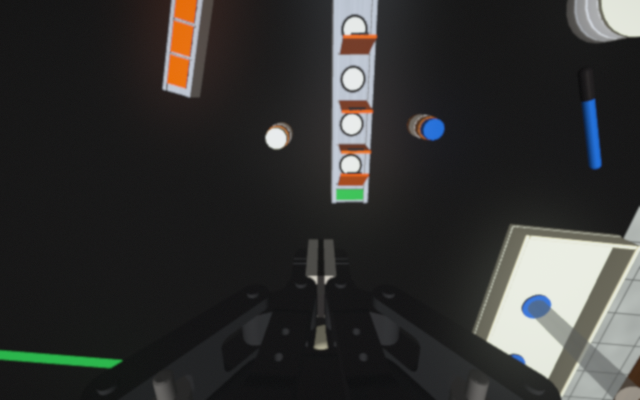

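The wrist picture shows the block from the green end (band at (350,194)) up to lid 4 at (358,42). All the lids are open, and the shut fingers are at (320,245). I'll measure the centre line from this view.

Run:
```python
from h import *
from plant import manip, viewer
import cv2
s=manip.get_state(); i=viewer.camera_info("wrist")
T=np.eye(4);T[:3,:3]=R.from_quat(s["tcp_rot"]).as_matrix();T[:3,3]=s["tcp_pos"]
i["view"]=np.linalg.inv(T@np.array(i["mount"]))
for n,u,v,z in [("gl",332,202.5,.04),("gr",367.5,201.5,.04),("tl",333,3,.04),("tr",378,3,.04),("vial1",350.5,164,.037),("vial2",351.5,124.5,.037),("vial3",353,78,.037),("vial4",355,27,.037),("bandL",336,194,.037),("bandR",364,194,.037)]:
    print(n,ray(i,u,v,z).round(4))
im=cv2.imread('pics/w1.png')[0:220,290:410]; cv2.imwrite('pics/w1c.png',cv2.resize(im,None,fx=2.7,fy=2.7,interpolation=cv2.INTER_CUBIC))
```

```text
gl [ 0.5493 -0.1099  0.04  ]
gr [ 0.5933 -0.1038  0.04  ]
tl [0.5244 0.103  0.04  ]
tr [0.5694 0.1078 0.04  ]
vial1 [ 0.5658 -0.0594  0.037 ]
vial2 [ 0.5603 -0.0133  0.037 ]
vial3 [0.5548 0.0361 0.037 ]
vial4 [0.5498 0.085  0.037 ]
bandL [ 0.5532 -0.0992  0.037 ]
bandR [ 0.588  -0.0954  0.037 ]
```

View pics/w1c.png

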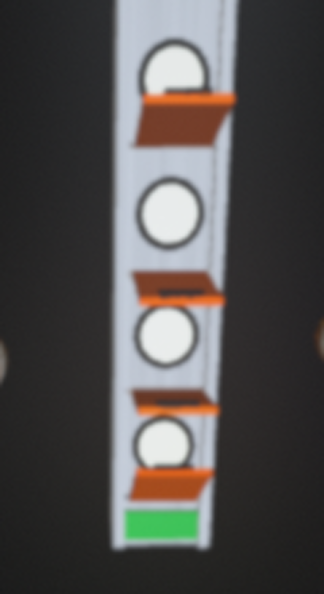

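```bash
python3 -m handwheel '[-1,0,0.024,0.0466,-0.0033, -1,0,0.024,0.0466,0, -1,0,0.0236,0.0466,0, -1,0.08,0,0,0, -1,0.08,0,0,0, -1,0.08,0,0,0, -1,0.08,0,0,0, -1,0.034,0,0,0, -1,0,0,0,0, -1,0,0,0,0]' 20
python3 - <<'E'
from h import *
from plant import manip, viewer
s=manip.get_state(); print(s["tcp_pos"],s["ft_force"]);print(R.from_quat(s["tcp_rot"]).as_matrix().round(4))
d=np.array([-.1123,.9937]);p=s["tcp_pos"][:2]-np.array([.5686,-.083]);print('along',p@d,'across',p@np.array([.9937,.1123]))
E
```

```text
clock: 4.55
tcp_pos: [0.5758, -0.1361, 0.0562]
tcp_rot: [0.471, 0.527, -0.47, 0.529]
ft_force: [-0.5, 0.3, -0.3]
gripper_width: 0.001
[ 0.57576963 -0.13613006  0.05621323] [-0.50502743  0.27967698 -0.27938455]
[[ 2.400e-03  9.933e-01  1.156e-01]
 [-5.000e-04  1.156e-01 -9.933e-01]
 [-1.000e+00  2.300e-03  8.000e-04]]
along -0.05360048474348431 across 0.0011579522205476993
```

```bash
python3 -m handwheel '[-1,0.012,-0.002,0,0, -1,0.008,0,0,0, -1,0,0,0,0, -1,0,0,0,0, -1,0,0,0,0, -1,0,0,0,0, -1,0,0,0,0, -1,0,0,0,0, -1,0,0,0,0, -1,0,0,0,0]' 20
python3 - <<'E'
from h import *
from plant import manip, viewer
s=manip.get_state(); print(s["tcp_pos"],s["ft_force"]);print(R.from_quat(s["tcp_rot"]).as_matrix().round(4))
d=np.array([-.1123,.9937]);p=s["tcp_pos"][:2]-np.array([.5686,-.083]);print('along',p@d,'across',p@np.array([.9937,.1123]))
E
```

```text
clock: 5.8
tcp_pos: [0.5738, -0.1363, 0.0443]
tcp_rot: [0.47, 0.528, -0.47, 0.528]
ft_force: [-0.4, -0.3, -0.6]
gripper_width: -0.001
[ 0.57382067 -0.1363489   0.04427609] [-0.43925481 -0.3297946  -0.58996807]
[[-0.      0.9933  0.1152]
 [ 0.      0.1152 -0.9933]
 [-1.     -0.     -0.    ]]
along -0.05359908238872355 across -0.0008033054009902266
```

```bash
cat > q.py <<'E'
from h import *
from plant import manip, viewer
s=manip.get_state(); print(s["tcp_pos"].round(4),s["ft_force"].round(2))
d=np.array([-.1123,.9937]);p=s["tcp_pos"][:2]-np.array([.5686,-.083]);print('along',p@d,'across',p@np.array([.9937,.1123]))
E
python3 -m handwheel '[-1,0.001,0.001,-0.01,0, -1,0,0,-0.01,0, -1,0,0,-0.01,0, -1,0,0,-0.01,0, -1,0,0,-0.01,0, -1,0,0,-0.01,0, -1,0,0,-0.01,0, -1,0,0,-0.01,0, -1,0,0,-0.01,0, -1,0,0,-0.01,0]' 20; python3 q.py
```

```text
clock: 7.05
tcp_pos: [0.5686, -0.0864, 0.0438]
tcp_rot: [0.47, 0.528, -0.47, 0.528]
ft_force: [0.0, -0.2, 0.4]
gripper_width: 0.004
[ 0.5686 -0.0864  0.0438] [ 0.02 -0.25  0.42]
along -0.0033423445205353003 across -0.0003946052379936065
```

```bash
python3 -m handwheel '[-1,0,0,-0.01,0, -1,0,0,-0.01,0, -1,0,0,-0.01,0, -1,0,0,-0.01,0, -1,0,0,-0.01,0, -1,0,0,-0.01,0, -1,0,0,-0.01,0, -1,0,0,-0.01,0, -1,0,0,-0.01,0, -1,0,0,-0.01,0]' 20; python3 q.py
python3 - <<'E'
from plant import viewer
import cv2
t=viewer.snapshot("scene")[160:260,240:380,::-1]; w=viewer.snapshot("wrist")[:,:,::-1]
cv2.imwrite('pics/s2.png',cv2.resize(t,None,fx=5,fy=5)); cv2.imwrite('pics/w2.png',w)
E
```

```text
clock: 8.3
tcp_pos: [0.5628, -0.0366, 0.0438]
tcp_rot: [0.47, 0.528, -0.47, 0.528]
ft_force: [-0.4, -0.0, 1.1]
gripper_width: -0.003
[ 0.5628 -0.0366  0.0438] [-0.37 -0.05  1.09]
along 0.04678306926858363 across -0.0005715373224266973
```

View pics/s2.png

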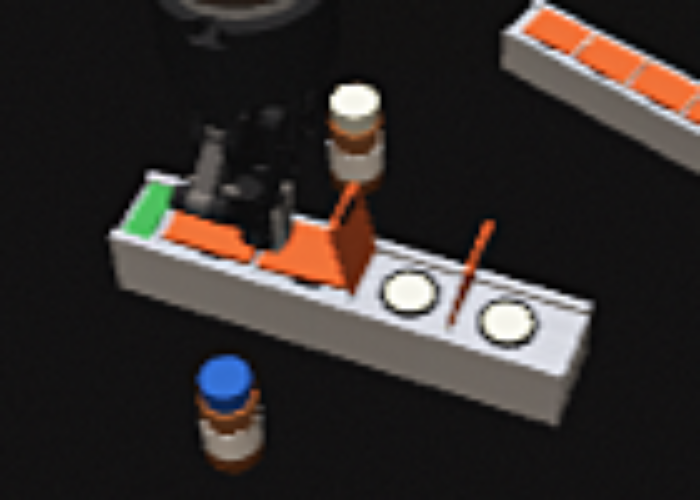

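View pics/w2.png

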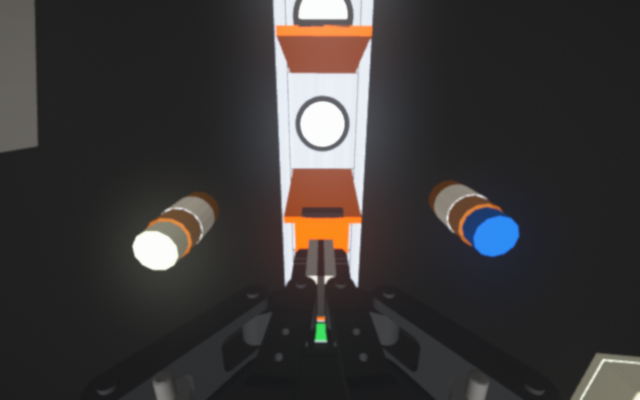

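Lid 1 lies flat under the fingers, lid 2 is nearly down, lids 3 and 4 still stand, and the block hasn't moved. The fingers at (320,245) are on the centre line. Forces are about 1 N, so I'll continue.

```bash
python3 -m handwheel '[-1,0,0.001,-0.01,0, -1,0,0,-0.01,0, -1,0,0,-0.01,0, -1,0,0,-0.01,0, -1,0,0,-0.01,0, -1,0,0,-0.01,0, -1,0,0,-0.01,0, -1,0,0,-0.01,0, -1,0,0,-0.01,0, -1,0,0,-0.01,0]' 20; python3 q.py
```

```text
clock: 9.65
tcp_pos: [0.5574, 0.0132, 0.0436]
tcp_rot: [0.47, 0.528, -0.47, 0.528]
ft_force: [-1.6, -0.2, 0.2]
gripper_width: 0.001
[0.5574 0.0132 0.0436] [-1.58 -0.23  0.22]
along 0.09683454135370725 across -0.0003634766206824665
```

```bash
python3 -m handwheel '[-1,0,0,-0.01,0, -1,0,0,-0.01,0, -1,0,0,-0.01,0, -1,0,0,-0.01,0, -1,0,0,-0.01,0, -1,0,0,-0.01,0, -1,0,0,-0.01,0, -1,0,0,-0.01,0, -1,0,0,-0.01,0, -1,0,0,-0.01,0]' 20; python3 q.py
```

```text
clock: 10.9
tcp_pos: [0.5517, 0.0628, 0.0438]
tcp_rot: [0.47, 0.528, -0.47, 0.528]
ft_force: [-0.3, 0.1, 0.3]
gripper_width: 0.002
[0.5517 0.0628 0.0438] [-0.26  0.06  0.27]
along 0.14681272514296392 across -0.0004032510243745834
```

```bash
python3 -m handwheel '[-1,0,0,-0.01,0, -1,0,0,-0.01,0, -1,0,0,-0.01,0, -1,0,0,-0.01,0, -1,0,0,-0.01,0, -1,0,0,-0.01,0, -1,0,0,-0.01,0, -1,0,0,-0.01,0, -1,0,0,-0.01,0, -1,0,0,-0.01,0]' 20; python3 q.py
```

```text
clock: 12.15
tcp_pos: [0.546, 0.1125, 0.0438]
tcp_rot: [0.47, 0.528, -0.47, 0.528]
ft_force: [0.0, 0.4, 0.7]
gripper_width: 0.001
[0.546  0.1125 0.0438] [0.03 0.44 0.74]
along 0.19676851714139384 across -0.0005401527871241308
```

```bash
python3 -m handwheel '[-1,0,0,-0.012,0, -1,0,0,-0.012,0, -1,0,0,-0.012,0, -1,0,0,-0.012,0, -1,-0.03,0,-0.01,0, -1,-0.08,0,-0.02,0, -1,-0.08,0,-0.04,0, -1,-0.08,0,-0.05,0, -1,0,0,0,0, -1,0,0,0,0]' 20; python3 q.py
python3 - <<'E'
from plant import viewer
import cv2
t=viewer.snapshot("scene"); w=viewer.snapshot("wrist")[:,:,::-1]
cv2.imwrite('pics/s3.png',cv2.resize(t[160:260,240:380,::-1],None,fx=5,fy=5)); cv2.imwrite('pics/w3.png',w); cv2.imwrite('pics/s3f.png',t[:,:,::-1])
E
```

```text
clock: 13.4
tcp_pos: [0.5363, 0.1956, 0.1789]
tcp_rot: [0.47, 0.528, -0.47, 0.528]
ft_force: [-0.6, 0.5, -0.3]
gripper_width: 0.001
[0.5363 0.1956 0.1789] [-0.56  0.46 -0.28]
along 0.28043805596717947 across -0.000811840510426002
```

View pics/s3.png

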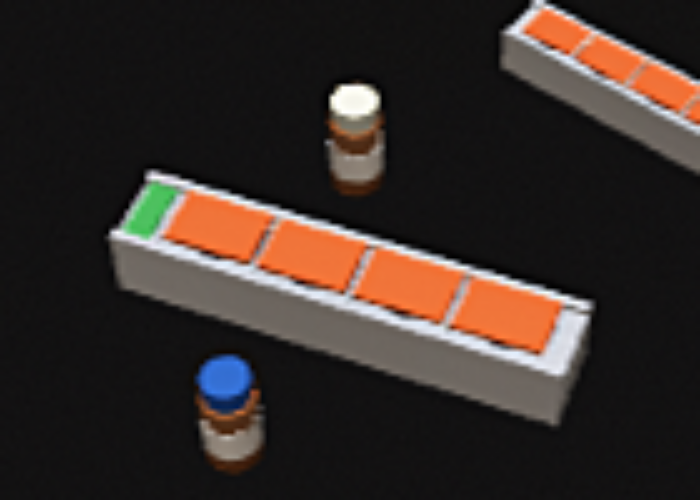

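View pics/w3.png

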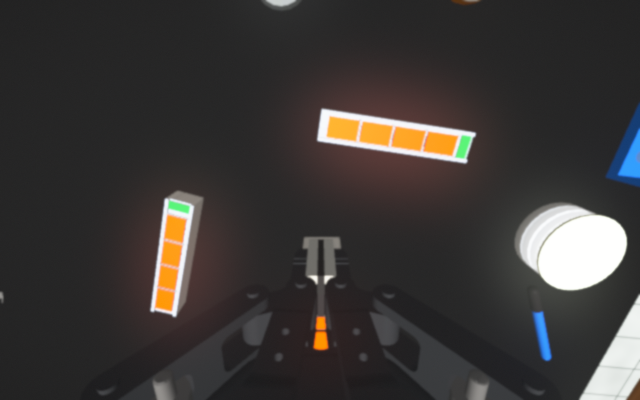

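The scene crop shows all four lids lying flat and the block and both vials where they were. I'll check the block shift and the rest of the bench by differencing before handing in.

Run:
```python
import cv2, numpy as np
a=cv2.imread('pics/scene0.png');b=cv2.imread('pics/s3f.png')
d=cv2.absdiff(a,b).max(2)>45
n,l,st,c=cv2.connectedComponentsWithStats(d.astype(np.uint8))
print([s.tolist() for s in st[1:] if s[4]>8])
sh=cv2.phaseCorrelate(np.float32(a[195:250,262:365,1]>110),np.float32(b[195:250,262:365,1]>110));print(sh)
```

```text
[[395, 0, 94, 125, 4759], [363, 27, 43, 61, 1311], [575, 46, 65, 74, 2234], [622, 124, 15, 16, 60], [400, 127, 38, 12, 130], [404, 168, 6, 3, 11], [394, 171, 17, 20, 149], [272, 190, 81, 41, 1074], [404, 194, 4, 7, 15]]
((0.1391641791081213, 0.08537417423044147), 0.7185231523749269)
```

View pics/s3f.png

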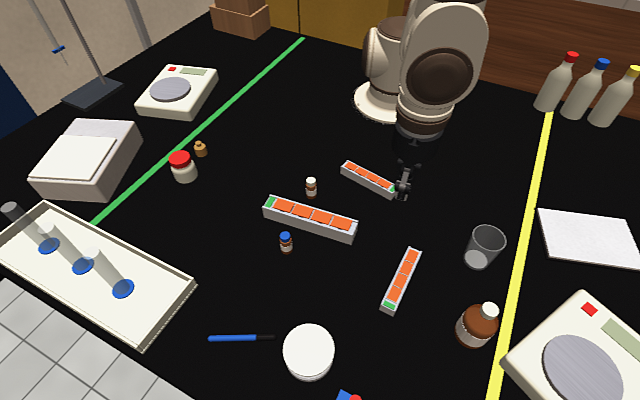

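The only differences are the arm and the lids. The block shifted by less than 0.2 px, and the gripper hangs free at z = 0.18 m. I'm handing in.

```bash
python3 -c "
from plant import order
print(order.sign_off())"
```

```text
the job is handed in; nothing more can be done
None
```

All four amber lids are folded down flat. I ran the shut fingertips once along the middle of the row from the green end, with the tips about 44 mm above the bench, and handed the job in at about 13.5 s.

- **Order:** I looked once partway: lid 1 was flat, lid 2 nearly down, and lids 3 and 4 still stood.
- **Force:** the readings between moves stayed within about 1.6 N, so there was no sign of pressing hard. They were taken at the end of each move, not continuously.
- **Block and bench:** in the scene camera the block shifted by less than 0.2 px, and only the arm and the lids changed.
- **Finish:** the gripper ended clear of everything, 0.18 m above the bench.

No check failed. The lid angles can't be read directly, and the pictures can't show a leftover gap under about 1 to 2 mm at the free edges. I judged "flat" from the pictures and the fingertip height.

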